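# Sort the checked ink and present the mixing ball

### The job

Two bottles of plum ink have come back from the ink check with a round sticker on the cap: stand the green-stickered one upright in the green bottle stand and the red-stickered one in the red stand, seated on the floor of the stand. Then lift the ball tray by its handle without letting the steel mixing ball roll out of its pocket, bring it close beside the bottle in the green stand (next to it, not over it), about as high as the cap or a little higher, and finish while still holding the tray there, level, still and touching nothing else, so that the printer can unscrew the cap and take the ball. Knock nothing over and leave the teal ink bottle and the black marker where they are.

Things in the scene. Friction and masses are not known exactly. Their poses are not given: they have to be found in the camera images.
- bottle_green: White plum-ink bottle 60x58x110 mm, 0.3 kg, green sticker (32 mm) on its white cap. Origin: centre of its underside, z up. Cap fixed on, rigid cylinder 46 mm across, 88 to 109 mm above the origin, its axis 1 mm to the bottle's own +x; grip the cap from above by its upper 20 mm (the shoulder below widens to 58 mm).
- bottle_red: Rejected ink bottle: the same bottle in size and look, but with a red round sticker on the cap. Origin and cap as for bottle_green.
- nest_green: Fixed round wooden stand with a green-painted collar, foot 108 mm across. Origin: centre of its underside, on the table. Height 26 mm; socket 67 mm wide, flaring above 16 mm to 75 mm at the mouth; its floor is 6 mm above the origin, so a seated bottle's cap top is about 116 mm above the table.
- nest_red: The same fixed wooden stand with a red-painted collar, for the rejected bottle.
- ball_tray: Loose grey metal tray 172 (its x) x 98 (its y) mm, 0.22 kg. Origin: centre of its underside, z up. Lip 17 mm high; round pockets at x = +52 and -52 mm, 32 mm wide, 3.5 mm deep: the ball rolls out if tipped past 30 to 40 degrees or jerked. Central strap handle: black flat-sided bar 64 mm long in x, 14 mm thick in y, 68 to 92 mm above the origin, on two posts; grip it across the 14 mm.
- pocket (a point): The place of the ball's centre when the ball lies in the middle of its pocket, on the tray at x = +52 mm, 19.5 mm above the tray's underside; its axes are the tray's.
- mixing_ball_center (a point): Centre of the loose bright steel mixing ball, 22 mm in diameter, 43 g, lying in the pocket; it can roll about 8 mm from the pocket's middle to its rim.
- ink_bottle_teal: White ink bottle with teal band and black cap, 68 x 66 x 88 mm, to be left alone. Origin: centre of its underside.
- marker_black: White felt marker with black cap, 127 mm long, lying near the table's front edge, to be left alone. Origin: middle of its underside.
Things that resemble listed ones, but are neither listed nor needed, are in the scene too. What is shaped like the bottle_green but yellow is not meant. Leave any yellow look-alike of the ball_tray alone.

How it is judged (in metres and radians):
On the way, in this order (a step that is already met when the one before it is completed fails the run):
1. both bottles seated in the stands of their stickers' colours and let go (horizontal distance between bottle_green and nest_green below 0.009 m and z of bottle_green in the frame of nest_green below 0.01 m and angle between each of bottle_green, bottle_red's own z axis and vertical below 0.08 rad and horizontal distance between bottle_red and nest_red below 0.009 m and z of bottle_red in the frame of nest_red below 0.01 m and contact force between the fingers and bottle_green below 0.2 N and contact force between the fingers and bottle_red below 0.2 N), for 0.2 s.
2. the tray is lifted clear of the table with the ball in its pocket (height (world z) of ball_tray above 0.03 m and distance between mixing_ball_center and pocket below 0.0145 m), for 0.2 s.
At the end, for the whole second after the job is handed in: Each bottle upright in its colour's stand (9 mm off centre at most, within 4 mm of the floor). Tray held by the fingers, level within 0.09 rad, still, underside 65-210 mm up, centre 80-240 mm from the green-stickered bottle, touching no bottle or stand; ball within 14.5 mm of the pocket point (horizontal distance between bottle_green and nest_green below 0.009 m and z of bottle_green in the frame of nest_green below 0.01 m and angle between each of bottle_green, bottle_red's own z axis and vertical below 0.08 rad and horizontal distance between bottle_red and nest_red below 0.009 m and z of bottle_red in the frame of nest_red below 0.01 m and distance between mixing_ball_center and pocket below 0.0145 m and height (world z) of ball_tray between 0.065 and 0.21 m and angle between ball_tray's own z axis and vertical below 0.09 rad and linear speed of ball_tray below 0.02 m/s and horizontal distance between ball_tray and bottle_green between 0.08 and 0.24 m and contact force between the fingers and ball_tray above 1 N and contact force between ball_tray and bottle_green below 0.2 N and contact force between ball_tray and bottle_red below 0.2 N and contact force between ball_tray and nest_green below 0.2 N and contact force between ball_tray and nest_red below 0.2 N and contact force between ball_tray and ink_bottle_teal below 0.2 N); the arm keeps its last pose, push and grip.
It fails at once if the mixing ball leaves its pocket (not (distance between mixing_ball_center and pocket below 0.017 m)).
It fails at once if a bottle is knocked over (angle between any of bottle_green, bottle_red's own z axis and vertical above 0.6 rad).
It fails at once if the teal ink bottle or black marker is moved (distance of any of ink_bottle_teal, marker_black from where it was at the start of the episode above 0.025 m).
It also fails if it takes over 64 s, if anything falls off the work surface, if the arm or the gripper's body presses on something with over 40 N, if the wrist force passes 120 N, or if a joint passes its speed limit or range.

### The arm

A 6-joint arm with a two-finger parallel gripper is mounted at the origin on a cart in front of the work surface, level with it; the furniture and walls round the work are solid. World frame = base frame: x ahead of the robot, y to its left, z up, the work surface at z = 0. Lengths are in mm, angles in degrees, forces in N, time in s.
With the tool pointing down it reaches from about 325 to 925 mm from the base axis. Payload 3.1 kg.
Tool frame: the origin (TCP) lies at the very end of the fingers, on their centre line; the grasp point (between the pads) lies grasp_offset behind it (grasp_offset is the distance from the TCP to the grasp point, in mm); z points along the fingers, y is the line along which they close (so a half turn about z gives the same grasp; the last joint's range is limited). The gripper opens to 85 mm and grips with 20 to 120 N. Pads are 22 mm wide; open, the fingers measure 114 mm over their backs; the gripper's body (76 mm by 85 mm) begins 54 mm behind the grasp point. The pads swing forward as they close: fully open they stand 13 mm farther back than shut.
Start: joints at [62.498, 12.427, 92.441, -0, 75.132, -6.429], TCP at [224.71, 583.219, 231.3] pointing down, gripper open.
Joint ranges: [-157.48, 157.48], [-44.54, 120.13], [17.64, 146.25], [-64.5, 244.5], [7.68, 150.69], [-147.95, 147.95]. Speed limits (degrees/s): [159.86, 159.86, 180, 180, 180, 180].

### API

Orientations are given as [roll, pitch, yaw] about the fixed x, y, z axes, in that order (R = Rz(yaw) Ry(pitch) Rx(roll)).
In Python, from station import * gives the robot as it stands. Calls block until the motion is done:
- goto(position, orientation): joint-space move of the TCP to a pose.
- move_l(position, attitude=None, speed=150): straight line of the TCP; attitude=None keeps the orientation; speed is the mean speed in mm/s.
- move_j(angles): joint-space move.
- grip(opening, squeeze=None): finger opening in mm; squeeze is the grip in N (None keeps the last); returns when the fingers have stopped.
- wait(seconds).
- solve_ik(position, orientation): joint angles nearest the present ones, or None.
- get_obs(): the state.
- get_image(name): name is "scene" or "top" or "wrist"; returns the picture (384x512x3 uint8, red, green, blue); there is no depth.
- get_calibration(name): a dict with "fx", "fy", "cx", "cy" (pixels), "R" (3x3) and "t" (3): a world point X has camera coordinates R X + t; the wrist camera has in their place "mount" (4x4, takes a point from camera to tool coordinates, whose origin is the TCP and whose axes are the flange's). Camera axes: x right, y down, z forward; pixel columns grow to the right and rows downward; lengths in mm; the calibration is good to about 2 mm. A picture is of the moment at which its call begins: read the wrist's pose just before it. get_calibration takes no time and is no camera call.
A pose or a line that the arm cannot do raises Unreachable and nothing moves.
- sign_off(): hands the job in; it is judged then, once.
Trained networks look in the newest picture that a camera, given by its name, has taken for a name from the list of things; names that differ only in an ending like _2 or _b are one class to them, and where a whole thing is asked for, a point or a joint stands for the part that bears it (a point fixed in the world has none). Each returns a list of dicts, best first, with "score" (0 to 1); they miss things now and then, are a little off and sometimes report something else, mostly with a low value. They report only what shows in the picture. A call takes as long as a camera call. They do not tell look-alikes from the thing itself.
- spot_in(name, camera): "extent" ([centre column, centre row, width, height] in pixels, round what is visible of it).
- regions_of(name, camera): "region" (384x512 bool, what is visible of it) and "extent" ([centre column, centre row, width, height] in pixels, round what is visible of it).
The state is a dict: "t": time; "joint_pos": joint angles; "qvel": joint speeds; "effort": joint torques, N m; "tcp_pos": TCP position; "ee_rot": TCP orientation; "wrist_force": force on the tool from outside, world axes, zero at the start; "moment": the same for the moment, N m; "grip_width": finger opening in mm; "grip_force": force on a finger pad.
Only numpy, scipy, OpenCV 4.12 (cv2) and the standard library are available. Lean on these libraries where they do the work, as an engineer would, in place of code of your own. Each camera call takes 0.05 s, during which the arm holds its last target. There are 200 camera calls.

## Working session

There is one attempt and no reset: what is moved stays moved. The work goes in short steps, each a Python script; the robot and the scene stay as the last script left them, time stands still between calls to the robot, and variables do not carry over. Pictures are saved under pics/ and viewed, at most 10 in all, crops included, and the job is handed in when it is done.

```bash
mkdir -p pics; ls; python3 - <<'E'
from station import *
import cv2,numpy as np
a=get_image("scene");b=get_image("top")
cv2.imwrite("pics/a.png",a[...,::-1]);cv2.imwrite("pics/b.png",b[...,::-1])
for n in ["bottle_green","nest_green","ball_tray","mixing_ball_center","ink_bottle_teal","marker_black"]:
    for c in ["top","scene"]:
        print(n,c,[(round(d["score"],2),np.round(d["extent"]).tolist()) for d in spot_in(n,c)])
for c in ["top","scene"]: print(get_calibration(c))
print(get_calibration("wrist"));print(get_obs(), grasp_offset)
E
```

```text
pics
bottle_green top [(0.81, [136.0, 227.0, 25.0, 19.0]), (0.56, [230.0, 228.0, 13.0, 18.0])]
bottle_green scene [(0.9, [134.0, 172.0, 20.0, 39.0]), (0.75, [208.0, 204.0, 21.0, 42.0]), (0.28, [253.0, 241.0, 78.0, 44.0])]
nest_green top [(0.68, [224.0, 178.0, 30.0, 28.0])]
nest_green scene [(0.74, [242.0, 192.0, 37.0, 23.0]), (0.22, [207.0, 204.0, 22.0, 42.0])]
ball_tray top [(0.94, [285.0, 239.0, 53.0, 54.0]), (0.82, [362.0, 238.0, 37.0, 53.0])]
ball_tray scene [(0.66, [354.0, 292.0, 77.0, 76.0]), (0.63, [254.0, 241.0, 78.0, 48.0])]
mixing_ball_center top [(0.42, [225.0, 178.0, 28.0, 32.0])]
mixing_ball_center scene [(0.44, [276.0, 248.0, 11.0, 11.0])]
ink_bottle_teal top [(0.55, [263.0, 137.0, 18.0, 26.0]), (0.15, [284.0, 238.0, 55.0, 50.0])]
ink_bottle_teal scene [(0.66, [308.0, 183.0, 18.0, 30.0])]
marker_black top [(0.26, [169.0, 231.0, 20.0, 18.0])]
marker_black scene [(0.59, [152.0, 225.0, 38.0, 17.0])]
{'fx': 393.90382558348074, 'fy': 393.90382558348074, 'cx': 250.0432025253122, 'cy': 199.2910806687212, 'R': array([[-0.01111539, -0.99992933, -0.00421697],
       [-0.99409279,
[... 892 characters left out ...]
00e+00]])}
{'t': 0.7, 'joint_pos': array([ 6.24975636e+01,  1.24252865e+01,  9.24367598e+01, -5.15221479e-04,
        7.51309928e+01, -6.42809835e+00]), 'qvel': array([-0.05597115, -0.19704702, -0.039346  ,  0.03389427,  0.00758036,
        0.02261577]), 'effort': array([ 8.46457897e-04, -3.96736586e+01, -3.04160893e+01, -2.21962216e-05,
        8.90005758e-04,  1.50406220e-05]), 'tcp_pos': array([224.73965899, 583.25557669, 231.36258084]), 'ee_rot': array([1.79993139e+02, 1.27416111e-03, 1.58925794e+02]), 'wrist_force': array([-0.03278399, -0.4402266 , -0.25535152]), 'moment': array([0.01222203, 0.02004547, 0.03854607]), 'grip_force': 0.0, 'grip_width': 85.63530884521983} 18.700000000000003
```

```bash
python3 - <<'E'
import cv2,numpy as np
a=cv2.imread("pics/a.png");b=cv2.imread("pics/b.png")
cv2.imwrite("pics/c.png",cv2.resize(b[90:310,100:400],None,fx=2.66,fy=2.66,interpolation=cv2.INTER_CUBIC))
cv2.imwrite("pics/d.png",cv2.resize(a[130:350,100:400],None,fx=2.66,fy=2.66,interpolation=cv2.INTER_CUBIC))
E
```

```text
(no output)
```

View pics/c.png

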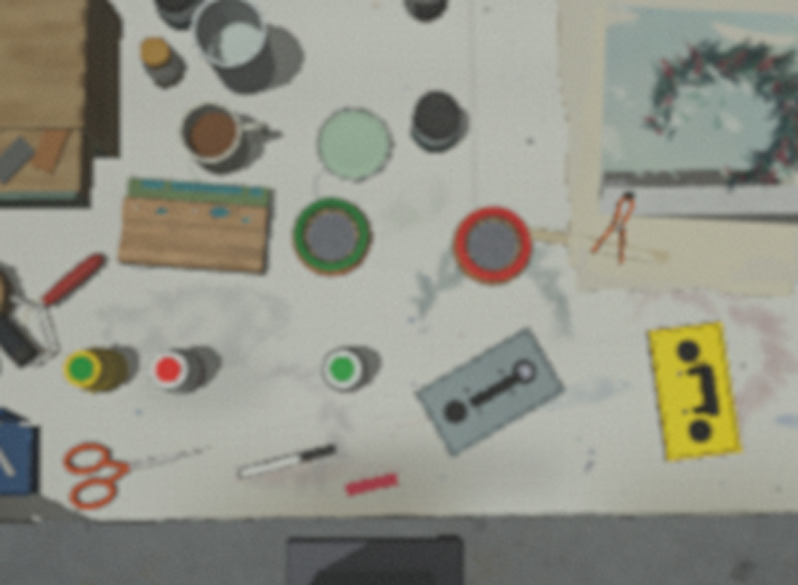

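View pics/d.png

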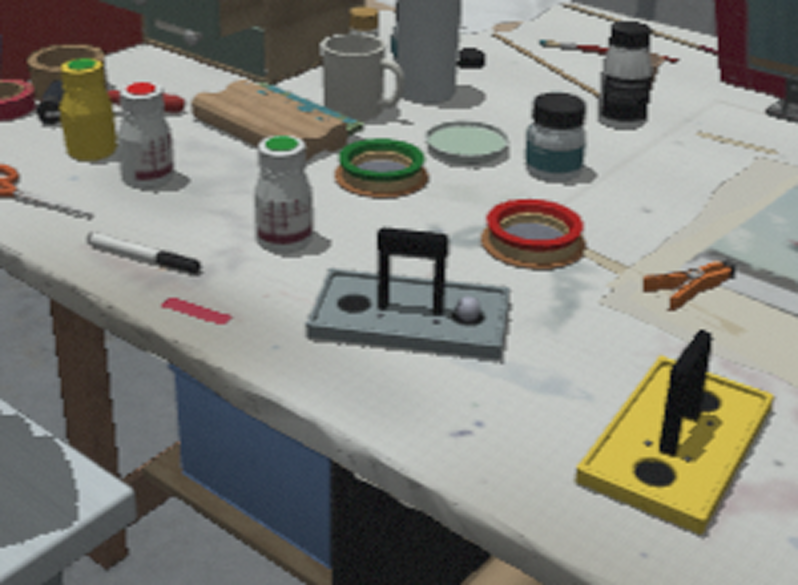

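Top-view candidates with green stickers are the white bottle at (229,229) and a yellow one at (131,228). The description says white, so the yellow one is excluded. The red-stickered white bottle is at (164,229), the stands at (225,179) green and (285,182) red. The grey tray is at (284,237), with its ball at the right end (297,229); the yellow tray at (362,238) is a decoy. Next I measure these by colour in both fixed views.

```bash
cat > h.py <<'E'
from station import *
import cv2,numpy as np
def ray(px,cam,z,R=None,t=None):
    c=get_calibration(cam)
    if cam=="wrist": o,D=R
    else: D=c["R"].T; o=-D@c["t"]
    d=D@np.array([(px[0]-c["cx"])/c["fx"],(px[1]-c["cy"])/c["fy"],1.])
    return o+d*(z-o[2])/d[2]
def blob(img,col,box=None):
    """centroid, bounding box, area of saturated red/green blobs (box: x0,y0,x1,y1)"""
    h=cv2.cvtColor(img,cv2.COLOR_RGB2HSV).astype(int); H,S,V=h[...,0],h[...,1],h[...,2]
    m=(S>110)&(V>60)&(((H<8)|(H>172)) if col=="red" else ((H>45)&(H<85)))
    m=m.astype(np.uint8)
    if box: k=np.zeros_like(m);k[box[1]:box[3],box[0]:box[2]]=1;m*=k
    n,l,s,c=cv2.connectedComponentsWithStats(m)
    return sorted([(s[i,4],c[i],s[i,:4]) for i in range(1,n) if s[i,4]>8],key=lambda q:-q[0])
def wrist():
    o=get_obs(); im=get_image("wrist"); M=get_calibration("wrist")["mount"]
    from scipy.spatial.transform import Rotation as Ro
    R=Ro.from_euler("xyz",o["ee_rot"],degrees=True).as_matrix()
    return im,(R@M[:3,3]+o["tcp_pos"],R@M[:3,:3])
E
python3 - <<'E'
from h import *
for cam,f in (("top","b"),("scene","a")):
    im=cv2.imread(f"pics/{f}.png")[...,::-1].copy()
    for col in ("green","red"):
        for A,c,s in blob(im,col)[:5]:
            mid=s[:2]+(s[2:]-1)/2
            print(cam,col,A,c.round(1),s,"z109",ray(c,cam,109)[:2].round(),"z26 boxmid",ray(mid,cam,26)[:2].round())
cr=lambda p:(p[0]/2.66+100-.3,p[1]/2.66+90-.3)
for p in [(416,394),(526,329),(566,389),(456,455)]: print("lip",ray(cr(p),"top",17).round())
print("pockets",ray(cr((455,411)),"top",8).round(),ray(cr((524,370)),"top",19.5).round())
print("handle",ray(cr((472,402)),"top",92).round(),ray(cr((524,372)),"top",92).round())
print("ball scene",ray((276,248),"scene",19.5).round(),"teal",ray((263,137),"top",80).round(), "marker",ray(cr((288,462)),"top",8).round())
for n in ("regions_of",):
    pass
E
```

```text
top green 112 [224.2 178. ] [212 165  25  26] z109 [646.  23.] z26 boxmid [662.  29.]
top green 56 [130.2 228.2] [126 224   9   9] z109 [486. 328.] z26 boxmid [490. 354.]
top green 46 [228.1 228.2] [225 225   7   8] z109 [482.  11.] z26 boxmid [484.  16.]
top red 294 [285.  181.6] [271 168  29  28] z109 [ 632. -176.] z26 boxmid [ 645. -183.]
top red 195 [ 85.5 227.7] [ 73 217  24  22] z109 [489. 473.] z26 boxmid [493. 511.]
top red 111 [127.1 194.5] [117 186  21  18] z109 [596. 341.] z26 boxmid [606. 367.]
top red 61 [239.4 271.6] [231 269  18   7] z109 [343. -24.] z26 boxmid [336. -22.]
top red 59 [162.8 228.6] [159 225   9   8] z109 [483. 222.] z26 boxmid [487. 240.]
scene green 186 [243.1 188.3] [228 182  31  15] z109 [526. -80.] z26 boxmid [658.  27.]
scene green 42 [205.2 183.4] [200 181  11   5] z109 [484.  13.] z26 boxmid [614. 142.]
scene green 32 [130.  153.5] [126 152  10   4] z109 [489. 333.] z26 boxmid [619. 515.]
scene red 2512 [104.3 135.8] [ 32 111 121  64] z109 [534. 531.] z26 boxmid [594. 715.]
scene red 727 [374.5 118.2] [365  62  30 105] z109 [1376.  -58.] z26 boxmid [1749.   69.]
scene red 348 [300.5 213.8] [283 205  36  20] z109 [ 509. -264.] z26 boxmid [ 638. -189.]
scene red 213 [ 56.3 212.3] [ 49 203  22  19] z109 [152. 154.] z26 boxmid [228. 301.]
scene red 132 [447.6 175.9] [433 169  32  15] z109 [ 968. -457.] z26 boxmid [1183. -416.]
lip [451. -80.  17.]
lip [ 534. -225.   17.]
lip [ 455. -275.   17.]
lip [ 372. -131.   17.]
pockets [ 429. -131.    8.] [ 481. -221.   20.]
handle [ 440. -148.   92.] [ 476. -212.   92.]
ball scene [ 471. -228.   20.] teal [ 790. -107.   80.] marker [365.  87.   8.]
```

```bash
cat >> h.py <<'E'
def ring(col,z=26,box=None):
    im,P=wrist(); A,c,s=blob(im,col,box)[0]
    h=cv2.cvtColor(im,cv2.COLOR_RGB2HSV).astype(int); H,S,V=h[...,0],h[...,1],h[...,2]
    m=((S>110)&(V>60)&(((H<8)|(H>172)) if col=="red" else ((H>45)&(H<85)))).astype(np.uint8)
    k=np.zeros_like(m);k[s[1]:s[1]+s[3],s[0]:s[0]+s[2]]=1;m*=k
    p=np.argwhere(m)[:,::-1]
    w=np.array([ray(q,"wrist",z,P)[:2] for q in cv2.convexHull(p.astype(np.int32)).reshape(-1,2)])
    # circle least squares on hull
    X=np.c_[2*w,np.ones(len(w))]; r=np.linalg.lstsq(X,(w**2).sum(1),rcond=None)[0]
    return im,A,r[:2],np.sqrt(r[2]+r[:2]@r[:2]),s
E
python3 - <<'E'
from h import *
out=[]
for col,p in (("green",(661,28)),("red",(643,-184))):
    goto([*p,160],[180,0,90]); wait(.2)
    im,A,c,r,s=ring(col); out.append(im); print(col,A,c.round(1),r.round(1),s,get_obs()["tcp_pos"].round(1))
goto([482,11,215],[180,0,90]); wait(.2)
im,A,c,r,s=ring("green",109); out.append(im); print("bottle",A,c.round(1),r.round(1),s,get_obs()["t"],get_obs()["joint_pos"].round(1))
cv2.imwrite("pics/e.png",cv2.resize(np.hstack(out),(798,200),interpolation=cv2.INTER_AREA)[...,::-1])
E
```

```text
green 2472 [661.4  31.7] 48.5 [205 120 106  84] [661.   28.6 160.1]
red 3876 [ 646.7 -182. ] 48.8 [207 123 107 103] [ 643.4 -182.2  160. ]
bottle 2696 [615.8  46.4] 36.5 [378  95  93  91] 5.8417 [ -7.1  -4.4 112.1  -0.   72.3  -7. ]
```

View pics/e.png

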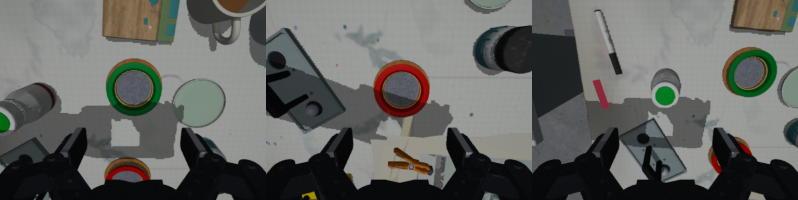

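The third view shows the green sticker at about wrist (258,185), standing on a white bottle as intended, with the green stand at (424,140). I refine the sticker and use the unshaded view of the stand as a cross-check, then pick.

```bash
cat >> h.py <<'E'
def sticker(col,z=109.):
    im,P=wrist(); q=blob(im,col,(190,120,330,250))
    A,c,s=q[0]; return ray(c,"wrist",z,P)[:2],A,s
def st(tag=""):
    o=get_obs(); print(tag,"t",round(o["t"],1),"tcp",o["tcp_pos"].round(1),"F",o["wrist_force"].round(1),"w",round(o["grip_width"],1),"gf",round(o["grip_force"],1),flush=True)
E
python3 - <<'E'
from h import *
im,A,c,r,s=ring("green",26); print("nest",c.round(1),r.round(1),s)
b,A,s=sticker("green"); print("sticker",b.round(1),A,s, "size mm",s[2]*245/312.9)
if abs(b[0]-482)<8 and abs(b[1]-11)<8:
    move_l([*b,125],speed=200); st("pre")
    move_l([*b,86],speed=80); st("down")
    grip(40,30); st("gripped")
    move_l([*b,150],speed=150); wait(.1); st("up")
E
```

```text
nest [660.3  31.3] 48.7 [378  96  94  91]
sticker [481.9  12.3] 1078 [238 166  38  37] size mm 29.75391498881432
pre t 6.5 tcp [482.4  12.2 125.4] F [0.3 0.5 0.4] w 85.6 gf 0.0
down t 7.2 tcp [482.1  12.3  86.1] F [-0.4  0.8  0.4] w 85.2 gf 0.0
gripped t 7.6 tcp [482.5  12.2  86.8] F [-1.   0.1  4.5] w 45.0 gf 30.8
up t 8.3 tcp [480.2  12.5 148. ] F [-0.6  0.4 -2.7] w 45.0 gf 31.2
```

```bash
cat >> h.py <<'E'
def place(n):
    o=get_obs()["tcp_pos"]
    move_l([*n,150],speed=200); wait(.2); st("over")
    move_l([*n,104],speed=80); st("in")
    for z in (98,95,93,92,91):
        move_l([*n,z],speed=40); wait(.1); st(z)
        if get_obs()["wrist_force"][2]>3: break
    grip(75); wait(.15); st("rel")
    move_l([*n,160],speed=150)
E
python3 - <<'E'
from h import *
place((660.8,31.5)); goto([482,222,215],[180,0,90]); wait(.2)
b,A,s=sticker("red"); print("sticker",b.round(1),A,s); st()
if abs(b[0]-482)<8 and abs(b[1]-222)<8:
    grip(85)
    move_l([*b,125],speed=200)
    move_l([*b,86],speed=80); st("down")
    grip(40,30); st("gripped")
    move_l([*b,150],speed=150); wait(.1); st("up")
E
```

```text
over t 9.6 tcp [659.9  31.4 150. ] F [ 0.   1.3 -2.4] w 44.7 gf 31.2
in t 10.3 tcp [660.9  31.5 103.8] F [ 0.5  0.1 -2.8] w 44.5 gf 31.2
98 t 10.7 tcp [660.9  31.5  98.2] F [-0.4 -0.3 -3.2] w 44.7 gf 31.2
95 t 11.0 tcp [660.8  31.5  94.9] F [-0.2  0.1 -3.2] w 44.9 gf 31.2
93 t 11.4 tcp [660.8  31.5  93. ] F [-0.4 -0.1 -2.6] w 44.8 gf 31.2
92 t 11.7 tcp [660.9  31.5  92.9] F [-3.1 -0.6  3.3] w 44.6 gf 31.8
rel t 12.3 tcp [660.8  31.5  91.9] F [-0.8 -0.9 -0.4] w 74.9 gf 0.0
sticker [483.2 223.9] 1093 [239 165  38  36]
 t 14.2 tcp [482.7 221.2 214.6] F [ 0.4  0.1 -0.4] w 75.2 gf 0.0
down t 15.7 tcp [482.9 223.8  85.5] F [ 0.7  0.2 -0.5] w 85.1 gf 0.0
gripped t 16.1 tcp [483.7 224.1  86.8] F [-1.2 -0.6  2.6] w 44.8 gf 31.1
up t 16.8 tcp [481.5 223.4 147.9] F [-1.1  0.5 -3.4] w 44.8 gf 31.2
```

```bash
python3 - <<'E'
from h import *
move_l([483,224,215],speed=200); move_l([560,-182,215],speed=250); place((646.5,-182.2))
goto([500,60,300],[180,0,90]); wait(.2); st()
im,P=wrist(); t=get_image("top"); s=get_image("scene")
cv2.imwrite("pics/f.png",np.hstack([cv2.resize(im,(400,300)),cv2.resize(t[150:270,190:350],(400,300))])[...,::-1])
for A,c,b in blob(t,"green")[:4]+blob(t,"red")[:4]: print(A,c.round(1),b,ray(c,"top",115)[:2].round(1))
E
```

```text
over t 20.0 tcp [ 646.5 -182.4  151.5] F [ 0.3 -0.6 -3. ] w 45.0 gf 31.4
in t 20.7 tcp [ 646.6 -182.2  103.8] F [-0.3  1.  -2.6] w 44.6 gf 31.4
98 t 21.1 tcp [ 646.6 -182.2   98.2] F [ 0.4 -0.2 -3. ] w 44.9 gf 31.4
95 t 21.4 tcp [ 646.4 -182.2   94.9] F [ 0.2  0.1 -3.7] w 44.5 gf 31.4
93 t 21.8 tcp [ 646.4 -182.2   92.9] F [-0.   0.3 -2.4] w 45.0 gf 31.3
92 t 22.1 tcp [ 646.6 -182.4   92.8] F [-1.8  0.4  3.3] w 44.6 gf 31.9
rel t 22.7 tcp [ 646.6 -182.2   92. ] F [-0.7 -0.7 -0.3] w 75.2 gf 0.0
 t 24.7 tcp [500.3  59.2 299.1] F [-0.3 -0.5 -0.1] w 75.1 gf 0.0
123 [224.1 180.9] [211 166  27  26] [636.  23.]
56 [130.2 228.2] [126 224   9   9] [485.5 326.2]
44 [221.9 173.4] [219 170   7   8] [660.9  30. ]
4172 [178.5 343.5] [148 299  57  85] [124.6 167.4]
1035 [190.5 211.8] [167 196  48  45] [536.1 132.2]
819 [191.9 280.4] [162 240  52  60] [317.8 126.6]
264 [284.3 182.7] [271 168  29  28] [ 627.8 -173.1]
```

View pics/f.png

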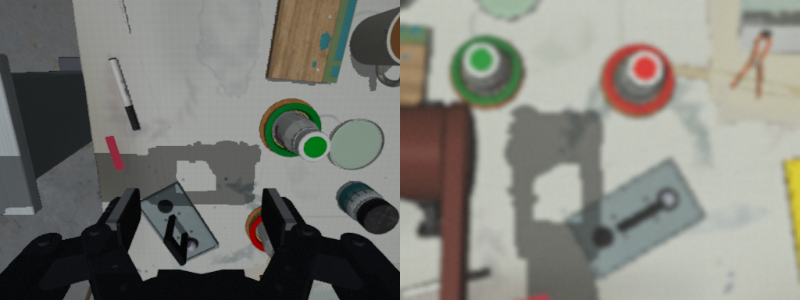

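Both bottles sit upright and central in the stands of their colour: green cap at top-crop (481,60), red at (645,68). Tray next: hover and look.

```bash
python3 - <<'E'
from h import *
goto([453,-178,200],[180,0,120]); wait(.2); grip(60); st(); print(get_obs()["joint_pos"].round(1))
im,P=wrist(); cv2.imwrite("pics/g.png",cv2.resize(im,(800,600))[...,::-1])
np.savez("g.npz",im=im,o=P[0],D=P[1])
for d in regions_of("ball_tray","wrist"): 
    print(d["score"],np.round(d["extent"]))
    c=max(cv2.findContours(d["region"].astype(np.uint8),0,2)[0],key=len); print(cv2.boxPoints(cv2.minAreaRect(c)).round())
for d in spot_in("mixing_ball_center","wrist"): print("ball",d["score"],d["extent"],ray(d["extent"],"wrist",19.5,P).round(1))
E
```

```text
t 26.4 tcp [ 453.1 -177.7  200.1] F [ 0.2 -0.4  0.2] w 60.2 gf 0.0
[-29.7  -3.  112.5   0.   70.5 -59.7]
0.6 [162. 328. 131. 112.]
[[172. 348.]
 [187. 305.]
 [231. 320.]
 [217. 363.]]
0.55 [259. 155.  99. 160.]
[[207. 232.]
 [209.  75.]
 [308.  76.]
 [306. 234.]]
```

View pics/g.png

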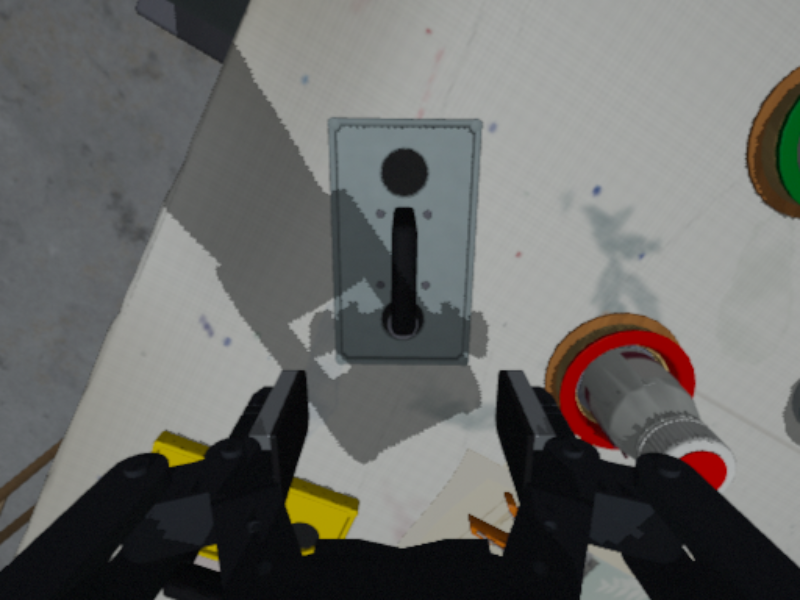

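```bash
python3 - <<'E'
from h import *
g=np.load("g.npz");P=(g["o"],g["D"]); r=lambda p,z:ray(np.array(p)/1.5625-.2,"wrist",z,P)[:2]
C=np.array([r(p,17) for p in [(328,119),(482,120),(466,363),(337,362)]]);print(C.round(1),C.mean(0).round(1))
for i in range(4):
    d=C[(i+1)%4]-C[i]; print(np.hypot(*d).round(1),np.degrees(np.arctan2(d[1],d[0])).round(1))
a,b=r((404,208),92),r((404,333),92); print("handle",a.round(1),b.round(1),((a+b)/2).round(1),np.hypot(*(a-b)).round(1),np.degrees(np.arctan2(*(a-b)[::-1])).round(1))
E
```

```text
[[ 369.5 -124.3]
 [ 453.5  -76.6]
 [ 535.  -224.2]
 [ 452.5 -270.8]] [ 452.6 -174. ]
96.6 29.6
168.6 -61.1
94.8 -150.5
168.4 119.5
handle [ 432.8 -139.1] [ 467.4 -198.8] [ 450.1 -169. ] 69.0 120.1
```

Tray centre is (452,-173), sides 96×168 mm against the nominal 98×172, and yaw is −60°, with the ball at the far end. I grip the handle slightly toward the ball end, near the centre of mass.

```bash
python3 - <<'E'
from h import *
g=(454.5,-177)
move_l([*g,120],speed=150); move_l([*g,61.5],speed=60); st("down")
grip(10,60); wait(.2); st("grip")
move_l([*g,64],speed=10); st(); move_l([*g,110],speed=40); wait(.4); st("up")
im=get_image("scene"); cv2.imwrite("pics/h.png",cv2.resize(im[160:340,140:380],(800,600))[...,::-1])
E
```

```text
down t 28.3 tcp [ 454.9 -177.2   61.9] F [-0.5  0.3 -0.9] w 59.9 gf 0.0
grip t 29.0 tcp [ 454.6 -177.1   61.7] F [-0.5 -0.5  1.6] w 13.4 gf 61.9
 t 29.4 tcp [ 454.  -176.7   63.5] F [ 1.   0.1 -3.7] w 13.3 gf 61.2
up t 31.1 tcp [ 454.5 -177.   109.9] F [ 0.5 -0.3 -1.6] w 12.9 gf 61.2
```

View pics/h.png

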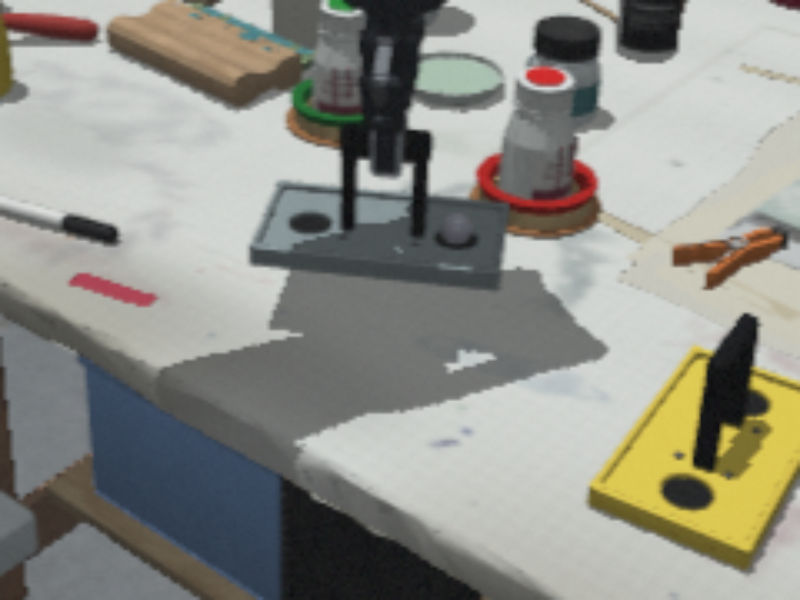

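The tray hangs level with the ball in its pocket (455,230). Next, raise it and carry it beside the green bottle.

```bash
python3 - <<'E'
from h import *
move_l([454.5,-177,183],speed=50); move_l([549,-38,183],speed=60); wait(1); st("final")
im=get_image("scene");t=get_image("top")
cv2.imwrite("pics/i.png",np.hstack([cv2.resize(im[130:310,160:380],(440,360)),cv2.resize(t[140:260,190:310],(360,360))])[...,::-1])
E
```

```text
final t 36.7 tcp [549. -38. 183.] F [-0.4 -0.  -2.9] w 13.4 gf 61.2
```

View pics/i.png

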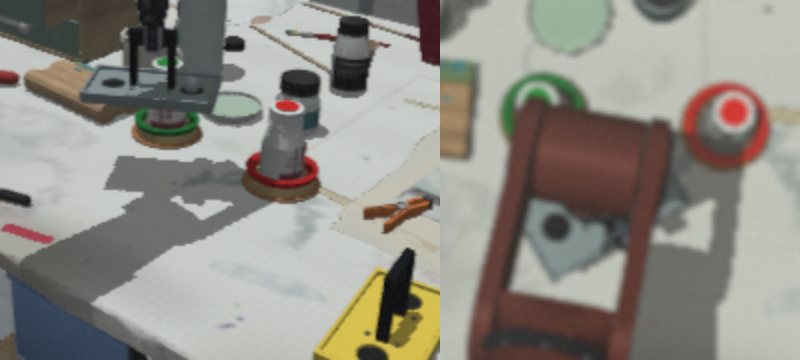

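The tray is held level, with the ball in its pocket at (190,85) in the left half. It sits beside the green bottle and clear of it, and both bottles are seated.

```bash
python3 -c "
from station import *
print(sign_off())"
```

```text
the job is handed in; nothing more can be done
None
```

I handed the job in at about 37 s: both bottles are seated in the stands of their sticker colours, and the tray is held level and still beside the green-stickered bottle with the ball in its pocket; the sign-off returned no verdict.

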